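# Clock the scanner's drop-in lens and press it home

## Robot

A 6-joint arm with a two-finger parallel gripper is mounted at the origin on the work surface. World frame = base frame: x ahead of the robot, y to its left, z up, the work surface at z = 0. Lengths are in mm, angles in rad, forces in N, time in s.
With the tool pointing down it reaches from about 375 to 825 mm from the base axis. Payload 5.5 kg.
Tool frame: the origin (TCP) lies on the centre line of the jaws, within the pads' length; the fingertips stand 14 mm ahead of it and the grasp point (between the pads) lies 5 mm behind it (ctrl.nose_length is the distance from the TCP to the fingertips, in mm); z points along the fingers, y is the line along which they close (so a half turn about z gives the same grasp; the last joint's range is limited). The gripper opens to 85 mm and grips with 20 to 120 N. Pads are 22 mm wide; open, the fingers measure 114 mm over their backs; the gripper's body (76 mm by 85 mm) begins 54 mm behind the grasp point. The pads swing forward as they close: fully open they stand 13 mm farther back than shut.
Start: joints at [-1.144, 0.314, -0.047, 1.21, 0, 1.571], TCP at [248.372, -546.174, 245.299] pointing down, gripper open.
Joint ranges: [-2.67, 2.67], [-0.69, 1.73], [-1.03, 1.25], [-2.08, 2.16], [-1.42, 1.45], [-3.14, 3.14]. Speed limits (rad/s): [2.39, 2.39, 3.01, 3.14, 3.14, 3.14].

## Interface

Orientations are given as a 3x3 rotation matrix whose columns are the frame's x, y, z axes.
In Python, from station import status, optics, job, ctrl gives the robot as it stands. The module is installed in compiled form; this text tells all that it offers.
- The arm moves only by the tool send_rows, never from a script. Its argument "deltas" is a list of rows, each a list of 3 entries, a list of its own where there are three numbers: the shift along the tool's x, y, z as a fraction of full scale, then the turn, a rotation vector about the tool's x, y, z as a fraction of full scale, then the closure, from -1 (fully open) to 1 (shut). A call has 1 to 12 rows; each row shifts and turns the commanded pose from where the row before left it, along the tool's axes as they then stand; what a row does not reach is not made up. Full scale, the value 1, is 0.02 m for a shift and 6 degrees for a turn. A row lasts 1/12 s, in which the tool goes at most 41.7 mm and 7.16 degrees, less where a joint would pass 70% of its speed; a pose out of reach is approached as far as the arm can. A call with a number of a shift or a turn outside -1 to 1 is refused whole. A call with a gripper value outside its range is refused whole. The fingers move at their own pace and stop on an object; the grip force is fixed at half the most. Time passes only in rows, so rows that do not move let the fingers close. It gives the time, the measured TCP pose, the force, the opening and the grip force at its end, in the units of the state.
- status.read_state(): the state, without advancing time (a new reading comes with each control period).
- optics.read_camera(name): name is "scene" or "top" or "wrist"; returns the picture (480x640x3 uint8, red, green, blue); there is no depth.
- optics.get_calibration(name): a dict with "fx", "fy", "cx", "cy" (pixels), "rvec" (rotation vector, rad) and "tvec" (3), from world to camera coordinates, as OpenCV has them. Camera axes: x right, y down, z forward; pixel columns grow to the right and rows downward; lengths in mm; the calibration is good to about 2 mm. A picture is of the moment at which its call begins: read the wrist's pose just before it. get_calibration takes no time and is no camera call; for the wrist camera it gives the pose at the moment of the call.
- job.close_job(): hands the job in; it is judged then, once.
The state is a dict: "t": time; "joint_pos": joint angles; "qvel": joint speeds; "effort": joint torques, N m; "tool_pos": TCP position; "tool_rot": TCP orientation; "wrist_force": force on the tool from outside, world axes, zero at the start; "wrist_torque": the same for the moment, N m; "finger_gap": finger opening in mm; "grasp_force": force on a finger pad.
Only numpy, scipy, OpenCV 4.12 (cv2) and the standard library are available. Lean on these libraries where they do the work, as an engineer would, in place of code of your own. Each camera call takes 0.05 s, during which the arm holds its last target. There are 200 camera calls.

## Task

The film scanner's drop-in lens was put in its collar turned the wrong way, so it rides high on the locating pins. Turn it, without lifting it out of the collar, until its white index rib faces the red mark, feel a few degrees to either side for the place where it drops over the pins, then press it straight down until it snaps fully home, its flange level with the collar, and let go. Leave the other things on the desk and on the scanner where they are.

Things in the scene. Friction and masses are not known exactly. Their poses are not given: they have to be found in the camera images.
- scanner: film scanner, a fixed cream slab 270 (x) x 290 (y) x 50 mm. Origin on the desk below the lens seat's centre, z up, x from the seat's centre towards the red mark (its yaw is the mark's direction). The seat is a dark fixed round collar on the deck, 86 mm inside, 102 mm outside diameter, 15 mm high. Two rollers 14 mm high stand 105 mm along x, 75 mm to either side.
- seat (a point): centre of the seat's floor inside the collar, 50 mm above the desk. On the floor stand three pins 11 mm high; they fit slots in the lens's underside, about 1.2 mm to spare each side, at one angle only: with the rib on the red mark give or take 7 degrees (the pins' ring is trimmed by hand and out of sight, so feel for the exact angle). Three spring catches sit in the collar's wall.
- mark (a point): point inside the collar's rim at the red mark, 42 mm from the seat's centre along the scanner's x, level with the collar's top (65 mm above the desk). A red bar across the collar's top and a red bar on the deck just outside show it.
- lens: drop-in lens, about 0.35 kg, standing loose in the collar. Origin at the centre of its underside, z up, x through its index rib (its yaw is the rib's direction). Dark flange 84 mm across, 15 mm thick; on it a knurled round barrel 46 mm across, from 15 to 55 mm above the underside, and a blue cap. Turned wrong, it rides on the pins, underside 11 mm above the seat's floor.
- lens_index (a point): outer end of the lens's index rib, a white rib 17 mm long, 5 mm wide, 2 mm high on the flange's top (a white line on the cap points the same way): 42 mm from the lens's axis, 15 mm above its underside
- lens_top (a point): centre of the flat top of the lens's blue cap (42 mm across), 60 mm above its underside; may be pressed. In line, the lens sinks 3 mm by its weight onto the catches; a firm push down of 10 to 20 N snaps it past them until the underside meets the floor and the flange's top is level with the collar's.
- small_reel: small black and amber film reel lying on the scanner's deck, 44 mm across, 16 mm high; origin at the centre of its underside
- loupe: black round loupe standing on the scanner's deck, 32 mm across, 19 mm high; origin at the centre of its underside
- film_reel: black and grey film reel lying on the desk, 92 mm across, 20 mm high; origin at the centre of its underside
- film_tin: round aluminium film tin on the desk, 74 mm across, 32 mm high; origin at the centre of its underside
- film_box: brown card film box on the desk, 100 x 100 x 40 mm; origin at the centre of its underside
- cleaner: white bottle on the desk, 44 mm across, 100 mm high; origin at the centre of its underside

How it is judged (in metres and radians):
At the end, for the whole second after the job is handed in: the lens is home and at rest: underside within 1.8 mm of the seat's floor, rib's end within 10 mm of the red mark (in plan), axis within 4 mm of the seat's centre, upright within 0.05 rad (z of lens in the frame of seat below 0.0018 m and horizontal distance between lens_index and mark below 0.01 m and horizontal distance between lens and seat below 0.004 m and angle between lens's own z axis and vertical below 0.05 rad and linear speed of lens below 0.01 m/s); the robot touches nothing.
It fails at once if the lens is lifted out of its collar (its underside more than 30 mm above the seat's floor) (z of lens in the frame of seat above 0.03 m).
It fails at once if another thing on the desk or the scanner is shifted by more than 20 mm (distance of any of small_reel, loupe, film_reel, film_tin, film_box, cleaner from where it was at the start of the episode above 0.02 m).
It also fails if it takes over 58 s, if anything falls off the work surface, if the arm or the gripper's body presses on something with over 40 N, if the wrist force passes 120 N, or if a joint passes its speed limit or range.

## Working session

There is one attempt and no reset: what is moved stays moved. The work goes in short steps, Python scripts to look and compute and a tool call to move; the robot and the scene stay as the last step left them, time stands still between calls to the robot, and variables do not carry over. Pictures are saved under pics/ and viewed, at most 10 in all, crops included, and the job is handed in when it is done.

Besides the shell and the picture viewer there is one more tool, called after "Emit:" as name([rows], argument=value, ...), one row to a line, values as JSON. send_rows: Moves the arm, as the interface text tells. Its arguments: {"type":"object","properties":{"deltas":{"type":"array"}},"required":["deltas"]}

```bash
mkdir -p pics
cat > h.py <<'E'
import numpy as np, cv2
from station import status, optics, job, ctrl
def cal(n):
    c=optics.get_calibration(n); R=cv2.Rodrigues(np.array(c['rvec'],float))[0]
    return c,R,np.array(c['tvec'],float).ravel()
def ray(n,uv,C=None):
    c,R,t=C or cal(n); d=R.T@np.array([(uv[0]-c['cx'])/c['fx'],(uv[1]-c['cy'])/c['fy'],1]); return -R.T@t,d
def plane(n,uv,z,C=None):
    o,d=ray(n,uv,C); return o+d*(z-o[2])/d[2]
def tri(rs):
    A=0;b=0
    for o,d in rs:
        d=d/np.linalg.norm(d);P=np.eye(3)-np.outer(d,d);A=A+P;b=b+P@o
    return np.linalg.solve(A,b)
def snap(n,f):
    C=cal(n); im=cv2.cvtColor(optics.read_camera(n),cv2.COLOR_RGB2BGR); cv2.imwrite('pics/'+f,im); return im,C
E
python3 - <<'E'
from h import *
a,_=snap('scene','s0.png');b,_=snap('top','t0.png')
s=status.read_state();print({k:np.round(v,3).tolist() for k,v in s.items()})
E
```

```text
{'t': 0.1, 'joint_pos': [-1.144, 0.314, -0.048, 1.21, -0.0, 1.571], 'qvel': [0.0, -0.001, 0.003, 0.001, 0.001, -0.002], 'effort': [0.001, -54.077, 34.054, 0.011, -0.0, -0.0], 'tool_pos': [248.166, -545.733, 244.513], 'tool_rot': [[0.91, 0.414, -0.001], [0.414, -0.91, 0.001], [-0.0, -0.002, -1.0]], 'wrist_force': [0.017, 0.066, -0.505], 'wrist_torque': [-0.034, -0.046, -0.019], 'grasp_force': 0.0, 'finger_gap': 85.419}
```

View pics/s0.png

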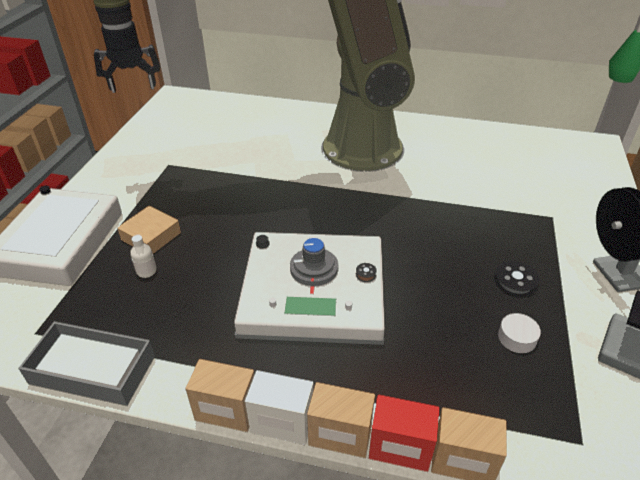

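View pics/t0.png

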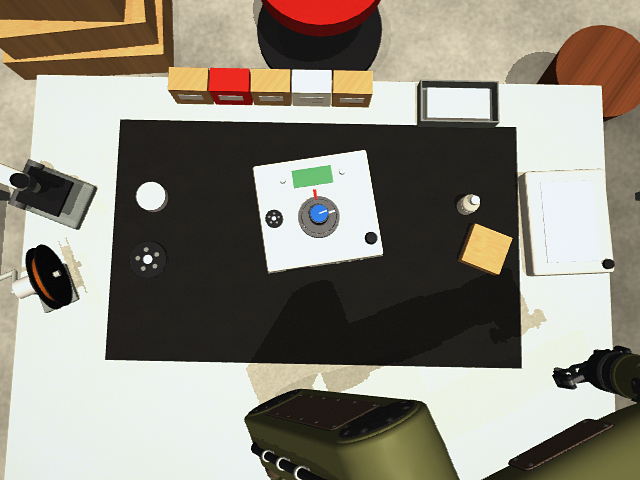

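The scene view shows the lens in its collar at about (313,255). In the top view the cap is at (319,214), the red mark runs up to (315,193) and the white rib points right to (335,211), so the lens is roughly 90° off. Next I'll measure it.

```bash
cat > m.py <<'E'
from h import *
def blobs(im,kind,roi=None):
    h=cv2.cvtColor(im,cv2.COLOR_BGR2HSV)
    if kind=='blue': m=cv2.inRange(h,(100,120,60),(125,255,255))
    if kind=='red': m=cv2.inRange(h,(0,150,90),(7,255,255))|cv2.inRange(h,(174,150,90),(180,255,255))
    if roi: 
        k=np.zeros_like(m);x0,y0,x1,y1=roi;k[y0:y1,x0:x1]=255;m&=k
    return m
E
python3 - <<'E'
from m import *
ims={n:(cv2.imread(f'pics/{n[0]}0.png'),cal(n)) for n in('scene','top')}
roi={'scene':(230,220,390,310),'top':(250,150,385,270)}
R=[];Q={}
for n,(im,C) in ims.items():
    for k in('blue','red'):
        m=blobs(im,k,roi[n]);c,l,st,ce=cv2.connectedComponentsWithStats(m)
        print(n,k,[(st[i].tolist(),ce[i].round(1).tolist()) for i in range(1,c) if st[i][4]>3])
        if k=='blue':
            hull=cv2.convexHull(np.argwhere(m)[:,::-1].astype(np.int32));M=cv2.moments(hull);uv=(M['m10']/M['m00'],M['m01']/M['m00']);R.append(ray(n,uv,C));print(uv,plane(n,uv,118,C))
        else:
            p=np.argwhere(m)[:,::-1];print('red line',[plane(n,q,50,C).round(1).tolist() for q in (p[p[:,1].argmin()],p[p[:,1].argmax()])])
print(tri(R))
n,(im,C)='top',ims['top']
h=cv2.cvtColor(im,cv2.COLOR_BGR2HSV);m=cv2.inRange(h,(0,0,170),(180,60,255));k=np.zeros_like(m);cv2.circle(k,(319,216),19,255,-1)
p=np.argwhere(m&k)[:,::-1];print(p.tolist())
for q in((312,214),(335,211)):print(plane(n,q,76,C))
cv2.imwrite('pics/t0c.png',cv2.resize(im[150:280,245:395],None,fx=5,fy=4.6,interpolation=cv2.INTER_CUBIC)[:600,:750])
E
```

```text
scene blue [([304, 238, 20, 14, 185], [313.9, 244.8])]
(313.3221070811744, 244.68393782383419) [572.58130199  -4.83312004 118.        ]
scene red [([311, 287, 3, 6, 13], [311.6, 289.3])]
red line [[603.6, -0.9, 50.0], [639.7, 5.9, 50.0]]
top blue [([310, 205, 18, 17, 230], [318.5, 213.0])]
(318.71121009651074, 212.94060876020785) [573.30703862  -5.43899587 118.        ]
top red [([313, 190, 4, 10, 23], [314.7, 194.2])]
red line [[641.8, 9.5, 50.0], [619.1, 4.0, 50.0]]
[573.15146998  -5.0719319  118.47506808]
[[325, 210], [326, 210], [331, 210], [332, 210], [333, 210], [334, 210], [322, 211], [323, 211], [324, 211], [325, 211], [329, 211], [330, 211], [331, 211], [332, 211], [333, 211], [334, 211], [320, 212], [321, 212], [322, 212], [329, 212], [330, 212], [331, 212], [332, 212], [329, 213], [304, 226]]
[576.98278225  10.58902342  76.        ]
[585.57478385 -45.43567257  76.        ]
```

View pics/t0c.png

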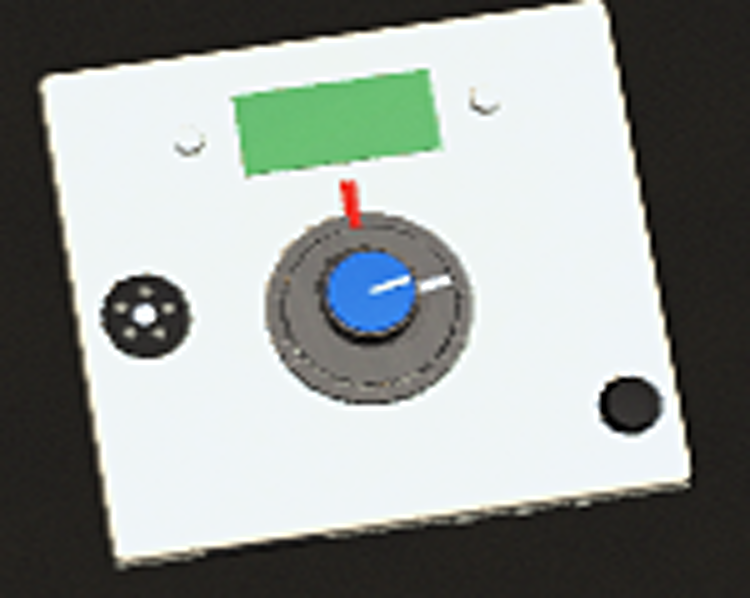

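The close crop gives a scanner yaw of about +8.6°. The rib points at about -74°, so it needs about +83° of turn. I'll move above the lens now.

Emit:
send_rows([
  [[0.81,-0.56,0],[0,0,0],-1],
  [[0.81,-0.56,0],[0,0,0],-1],
  [[0.81,-0.56,0],[0,0,0],-1],
  [[0.81,-0.56,0],[0,0,0],-1],
  [[0.81,-0.56,0],[0,0,0],-1],
  [[0.81,-0.56,0],[0,0,0],-1],
  [[0.81,-0.56,0],[0,0,0],-1],
  [[0.81,-0.56,0],[0,0,0],-1],
  [[0.81,-0.56,0],[0,0,0],-1],
  [[0.81,-0.56,0],[0,0,0],-1],
])

```text
t: 0.93
tool_pos: [349.6, -376.1, 244.9]
tool_rot: [[0.91, 0.414, -0.001], [0.414, -0.91, 0.001], [-0.0, -0.001, -1.0]]
wrist_force: [0.4, -0.1, -0.3]
finger_gap: 85.1
grasp_force: 0.0
```

Emit:
send_rows([
  [[0.81,-0.56,0],[0,0,0],-1],
  [[0.81,-0.56,0],[0,0,0],-1],
  [[0.81,-0.56,0],[0,0,0],-1],
  [[0.81,-0.56,0],[0,0,0],-1],
  [[0.81,-0.56,0],[0,0,0],-1],
  [[0.81,-0.56,0],[0,0,0],-1],
  [[0.81,-0.56,0],[0,0,0],-1],
  [[0.81,-0.56,0],[0,0,0],-1],
  [[0.81,-0.56,0],[0,0,0],-1],
  [[0.81,-0.56,0],[0,0,0],-1],
])

```text
t: 1.77
tool_pos: [450.7, -207.1, 245.0]
tool_rot: [[0.91, 0.414, -0.001], [0.414, -0.91, 0.0], [-0.0, -0.001, -1.0]]
wrist_force: [-0.1, 0.3, -0.4]
finger_gap: 85.3
grasp_force: 0.0
```

Emit:
send_rows([
  [[0.81,-0.56,0],[0,0,0],-1],
  [[0.81,-0.56,0],[0,0,0],-1],
  [[0.81,-0.56,0],[0,0,0],-1],
  [[0.81,-0.56,0],[0,0,0],-1],
  [[0.81,-0.56,0],[0,0,0],-1],
  [[0.81,-0.56,0],[0,0,0],-1],
  [[0.81,-0.56,0],[0,0,0],-1],
  [[0.81,-0.56,0],[0,0,0],-1],
  [[0,0,0],[0,0,0],-1],
  [[0,0,0],[0,0,0],-1],
])

```text
t: 2.6
tool_pos: [531.4, -72.3, 244.8]
tool_rot: [[0.91, 0.416, -0.001], [0.416, -0.91, -0.0], [-0.001, -0.0, -1.0]]
wrist_force: [0.1, 0.2, -0.2]
finger_gap: 85.4
grasp_force: 0.0
```

Run:
```python
from m import *
s=status.read_state();print({k:np.round(s[k],3).tolist() for k in('t','joint_pos','tool_pos','tool_rot')})
im,C=snap('wrist','w1.png'); np.save('w1.npy',np.hstack([C[1],C[2][:,None]])); print(-C[1].T@C[2])
for k in('blue','red'):
    m=blobs(im,k);c,l,st,ce=cv2.connectedComponentsWithStats(m)
    print(k,[(st[i].tolist(),ce[i].round(1).tolist()) for i in range(1,c) if st[i][4]>20])
```

```text
{'t': 2.6, 'joint_pos': [-0.135, 0.195, -0.202, 1.175, -0.0, 2.578], 'tool_pos': [531.431, -72.281, 244.816], 'tool_rot': [[0.91, 0.416, -0.001], [0.416, -0.91, -0.0], [-0.001, -0.0, -1.0]]}
[605.40568324 -38.05817081 373.6241117 ]
blue [([213, 95, 68, 70, 3454], [245.4, 129.1])]
red [([269, 22, 19, 41, 351], [278.3, 40.8])]
```

View pics/w1.png

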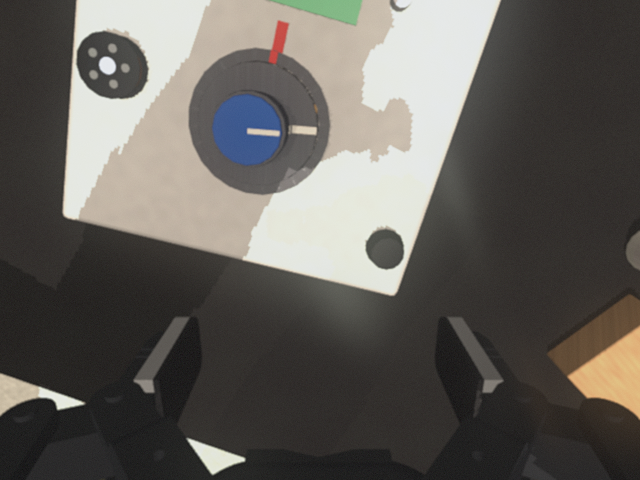

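The wrist view shows the cap at (245,129), the rib from (289,129) to (317,131), the red bar from (270,62) to (283,22) and the collar centred near (259,120). I'll turn these into world positions.

```bash
cat > ang.py <<'E'
from m import *
def whitecomp(im,cx,cy,r,):
    pass
E
python3 - <<'E'
from m import *
im=cv2.imread('pics/w1.png');C=cal('wrist')
R=[]
for n,f in(('scene','s0'),('top','t0')):
    pass
R=[ray('scene',(313.3,244.7)),ray('top',(318.7,212.9)),ray('wrist',(245.9,129.1),C)]
X=tri(R);print('cap',X,[np.linalg.norm(np.cross(X-o,d/np.linalg.norm(d))) for o,d in R])
h=cv2.cvtColor(im,cv2.COLOR_BGR2HSV)
m=cv2.inRange(h,(0,0,140),(180,110,255));k=np.zeros_like(m);cv2.circle(k,(259,120),60,255,-1)
c,l,st,ce=cv2.connectedComponentsWithStats(m&k)
for i in range(1,c):
    if st[i][4]>30:
        p=np.argwhere(l==i)[:,::-1].astype(np.float32);v=cv2.fitLine(p,cv2.DIST_L2,0,.01,.01).ravel();t=(p-v[2:])@v[:2];z=121 if ce[i][0]<285 else 78
        a,b=[plane('wrist',v[2:]+v[:2]*q,z,C) for q in(t.min(),t.max())];print(st[i],a.round(1),b.round(1),np.degrees(np.arctan2(*(b-a)[1::-1])))
m=blobs(im,'red');p=np.argwhere(m)[:,::-1].astype(np.float32)
P=np.array([plane('wrist',q,65 if q[1]>43 else 50.5,C)[:2] for q in p],np.float32)
v=cv2.fitLine(P,cv2.DIST_L2,0,.01,.01).ravel();print('red',v,np.degrees(np.arctan2(v[1],v[0])),P[P[:,0].argmin()],P[P[:,0].argmax()])
# collar ellipse: dark region
d=cv2.inRange(h,(0,0,0),(180,255,100));k[:]=0;cv2.circle(k,(259,120),85,255,-1)
d|=blobs(im,'blue');c,l,st,ce=cv2.connectedComponentsWithStats(d&k);i=l[160,240] or l[165,250]
hull=cv2.convexHull(np.argwhere(l==i)[:,::-1].astype(np.int32));e=cv2.fitEllipse(hull);print(e,plane('wrist',e[0],65,C),plane('wrist',e[0],60,C))
E
```

```text
cap [572.53196955  -5.46639063 118.06792143] [np.float64(0.5977762476566292), np.float64(0.8523971174457261), np.float64(1.0567786442484817)]
[292 125  25  10 207] [579.9 -30.   78. ] [585.7 -46.1  78. ] -70.13635310159059
[246 127  34  10 251] [571.3  -6.8 121. ] [578.2 -25.4 121. ] -69.76830216664113
red [9.8046148e-01 1.9671120e-01 6.2911115e+02 2.9071021e+00] 11.344704 [613.9998      1.2408053] [642.0048      2.2791767]
((258.4185791015625, 120.83694458007812), (137.08399963378906, 144.652587890625), 155.25205993652344) [573.90482931  -5.45609133  65.        ] [573.39940088  -4.91720664  60.        ]
```

Emit:
send_rows([
  [[0.82,-0.545,0],[0,0,0],-1],
  [[0.82,-0.545,0],[0,0,0],-1],
  [[0.82,-0.545,0.3],[0,0,0],-1],
  [[0.82,-0.545,1],[0,0,0],-1],
  [[0,0,1],[0,0,0],-1],
  [[0,0,1],[0,0,0],-1],
  [[0,0,1],[0,0,0],-1],
  [[0,0,0.7],[0,0,0],-1],
  [[0,0,0],[0,0,0],-1],
  [[0,0,0],[0,0,0],-1],
])

```text
t: 3.48
tool_pos: [572.1, -7.0, 144.8]
tool_rot: [[0.911, 0.413, -0.002], [0.413, -0.911, -0.0], [-0.002, -0.001, -1.0]]
wrist_force: [0.5, 0.2, 0.3]
finger_gap: 85.4
grasp_force: 0.0
```

Run:
```python
from m import *
s=status.read_state();print({k:np.round(s[k],3).tolist() for k in('t','joint_pos','tool_pos','wrist_force')},ctrl.nose_length)
im,C=snap('wrist','w2.png')
m=blobs(im,'blue');c,l,st,ce=cv2.connectedComponentsWithStats(m);i=1+st[1:,4].argmax()
hull=cv2.convexHull(np.argwhere(l==i)[:,::-1].astype(np.int32));e=cv2.fitEllipse(hull)
X=plane('wrist',e[0],120,C);print(e,X,X-s['tool_pos'],(np.array(s['tool_rot']).T@(X-s['tool_pos'])))
```

```text
{'t': 3.483, 'joint_pos': [-0.012, 0.322, -0.271, 0.979, -0.0, 2.704], 'tool_pos': [572.091, -6.987, 144.807], 'wrist_force': [0.47, 0.162, 0.277]} 14.0
((316.25897216796875, 302.58953857421875), (88.86660766601562, 94.55245971679688), 85.97643280029297) [572.82535927  -5.34035523 120.        ] [  0.73397462   1.64644042 -24.80748433] [ 1.39783079 -1.18020548 24.80552253]
```

View pics/w2.png

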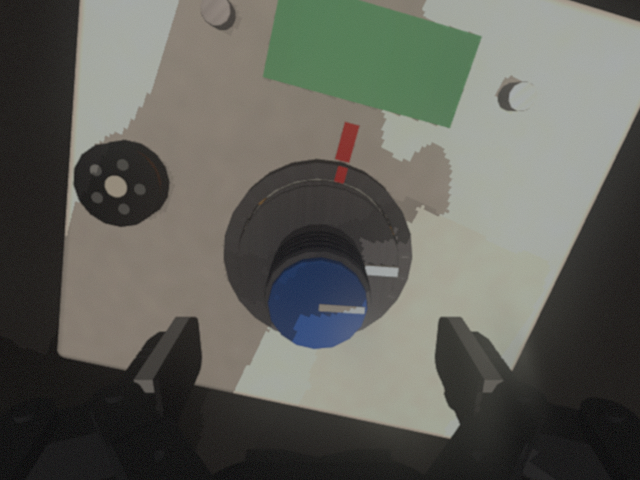

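The wrist view shows the cap between the open jaws at (316,302), about 1.5 mm off. I'll correct that, descend to TCP z of about 98 and close.

Emit:
send_rows([
  [[0.07,-0.06,0.6],[0,0,0],-1],
  [[0,0,0.9],[0,0,0],-1],
  [[0,0,0.8],[0,0,0],-1],
  [[0,0,0],[0,0,0],-1],
  [[0,0,0],[0,0,0],1],
  [[0,0,0],[0,0,0],1],
  [[0,0,0],[0,0,0],1],
  [[0,0,0],[0,0,0],1],
  [[0,0,0],[0,0,0],1],
  [[0,0,0],[0,0,0],1],
  [[0,0,0],[0,0,0],1],
  [[0,0,0],[0,0,0],1],
])

```text
t: 4.53
tool_pos: [575.2, -4.4, 100.9]
tool_rot: [[0.91, 0.414, 0.003], [0.414, -0.91, -0.0], [0.003, 0.001, -1.0]]
wrist_force: [-1.6, -0.7, 6.6]
finger_gap: 44.4
grasp_force: 60.4
```

Emit:
send_rows([
  [[0,0,0],[0,0,0],1],
  [[0,0,0],[0,0,0],1],
])

```text
t: 4.7
tool_pos: [575.2, -4.4, 100.9]
tool_rot: [[0.91, 0.414, 0.003], [0.414, -0.91, -0.0], [0.003, 0.001, -1.0]]
wrist_force: [-0.4, 0.2, 6.1]
finger_gap: 44.9
grasp_force: 60.4
```

```bash
cat > chk.py <<'E'
from m import *
def chk(f,zt=121,zr=78):
    s=status.read_state();print({k:np.round(s[k],3).tolist() for k in('t','joint_pos','tool_pos','wrist_force','wrist_torque')})
    print('yaw',np.degrees(np.arctan2(s['tool_rot'][1][0],s['tool_rot'][0][0])))
    im,C=snap('wrist',f)
    m=blobs(im,'blue');c,l,st,ce=cv2.connectedComponentsWithStats(m);i=1+st[1:,4].argmax()
    hull=cv2.convexHull(np.argwhere(l==i)[:,::-1].astype(np.int32));e=cv2.fitEllipse(hull)
    X=plane('wrist',e[0],zt,C);print(e,'cap',X.round(1),'in tool',(np.array(s['tool_rot']).T@(X-s['tool_pos'])).round(1))
    h=cv2.cvtColor(im,cv2.COLOR_BGR2HSV);w=cv2.inRange(h,(0,0,130),(180,110,255))
    k=np.zeros_like(w);cv2.fillConvexPoly(k,hull,255);k=cv2.erode(k,np.ones((7,7)))
    p=np.argwhere(w&k)[:,::-1].astype(np.float32)
    if len(p)>20:
        P=np.array([plane('wrist',q,zt,C)[:2] for q in p],np.float32);v=cv2.fitLine(P,cv2.DIST_L2,0,.01,.01).ravel()
        d=v[:2]*np.sign(v[:2]@(P.mean(0)-X[:2]));print('rib yaw from cap',np.degrees(np.arctan2(d[1],d[0])),len(p))
    return im,C
E
python3 -c "
from chk import *
chk('w3.png')"
```

```text
{'t': 4.7, 'joint_pos': [-0.008, 0.362, -0.324, 0.882, 0.0, 2.707], 'tool_pos': [575.197, -4.414, 100.865], 'wrist_force': [-0.43, 0.214, 6.093], 'wrist_torque': [-0.006, 0.172, 0.078]}
yaw 24.464819258704075
((317.14105224609375, 376.0544738769531), (112.8140869140625, 125.9132308959961), 93.87850952148438) cap [574.   -4.2 121. ] in tool [ -1.   -0.7 -20.1]
rib yaw from cap -69.99045229437412 378
```

Rib yaw is -70° and the grip is centred. I'll turn +66° (negative about the tool's z) first, then feel for the pins.

Emit:
send_rows([
  [[0,0,0],[0,0,-0.5],1],
  [[0,0,0],[0,0,-1],1],
  [[0,0,0],[0,0,-1],1],
  [[0,0,0],[0,0,-1],1],
  [[0,0,0],[0,0,-1],1],
  [[0,0,0],[0,0,-1],1],
  [[0,0,0],[0,0,-1],1],
  [[0,0,0],[0,0,-1],1],
  [[0,0,0],[0,0,-1],1],
  [[0,0,0],[0,0,-1],1],
  [[0,0,0],[0,0,-1],1],
  [[0,0,0],[0,0,-0.5],1],
])

```text
t: 5.75
tool_pos: [573.2, -3.9, 100.6]
tool_rot: [[-0.012, 1.0, -0.001], [1.0, 0.012, 0.001], [0.001, -0.001, -1.0]]
wrist_force: [-5.8, 0.7, 10.7]
finger_gap: 44.9
grasp_force: 62.0
```

Emit:
send_rows([
  [[0,0,0],[0,0,0],1],
  [[0,0,0],[0,0,0],1],
])

```text
t: 5.92
tool_pos: [573.1, -3.9, 100.6]
tool_rot: [[-0.009, 1.0, -0.001], [1.0, 0.009, 0.001], [0.001, -0.001, -1.0]]
wrist_force: [-5.7, 1.3, 10.9]
finger_gap: 44.5
grasp_force: 62.0
```

```bash
python3 -c "
from chk import *
chk('w4.png')"
```

```text
{'t': 5.917, 'joint_pos': [-0.007, 0.362, -0.325, 0.884, 0.001, 1.554], 'tool_pos': [573.143, -3.909, 100.6], 'wrist_force': [-5.714, 1.343, 10.851], 'wrist_torque': [0.345, 1.438, 0.306]}
yaw 90.51380778465152
((317.1883850097656, 376.0781555175781), (112.36095428466797, 126.49541473388672), 90.551513671875) cap [572.5  -4.1 121. ] in tool [ -0.2  -0.7 -20.4]
rib yaw from cap -3.7394173487981526 387
```

Emit:
send_rows([
  [[0,-0.08,0],[0,0,-0.4],1],
  [[0,0,0],[0,0,-0.4],1],
  [[0,0,0],[0,0,0],1],
])

```text
t: 6.22
tool_pos: [572.5, -4.0, 100.6]
tool_rot: [[-0.094, 0.996, 0.001], [0.996, 0.094, 0.001], [0.001, 0.001, -1.0]]
wrist_force: [-2.3, 1.2, 6.7]
finger_gap: 45.0
grasp_force: 61.6
```

Emit:
send_rows([
  [[0,0,0],[0,0,-0.17],1],
  [[0,0,0],[0,0,-0.17],1],
  [[0,0,0],[0,0,0],1],
])

```text
t: 6.47
tool_pos: [572.4, -4.1, 100.6]
tool_rot: [[-0.128, 0.992, 0.001], [0.992, 0.128, 0.001], [0.001, 0.001, -1.0]]
wrist_force: [-2.2, 0.5, 7.2]
finger_gap: 44.6
grasp_force: 61.7
```

Emit:
send_rows([
  [[0,0,0],[0,0,-0.17],1],
  [[0,0,0],[0,0,-0.17],1],
  [[0,0,0],[0,0,0],1],
])

```text
t: 6.72
tool_pos: [572.2, -4.2, 100.5]
tool_rot: [[-0.163, 0.987, 0.0], [0.987, 0.163, 0.001], [0.001, 0.0, -1.0]]
wrist_force: [-3.8, 0.9, 8.3]
finger_gap: 44.5
grasp_force: 61.7
```

Emit:
send_rows([
  [[0,0,0],[0,0,-0.17],1],
  [[0,0,0],[0,0,-0.17],1],
  [[0,0,0],[0,0,0],1],
])

```text
t: 6.97
tool_pos: [571.9, -4.2, 100.3]
tool_rot: [[-0.198, 0.98, -0.0], [0.98, 0.198, 0.001], [0.001, -0.0, -1.0]]
wrist_force: [-4.4, -0.2, 6.8]
finger_gap: 44.4
grasp_force: 61.6
```

Emit:
send_rows([
  [[0,0,0],[0,0,-0.17],1],
  [[0,0,0],[0,0,-0.17],1],
  [[0,0,0],[0,0,0],1],
])

```text
t: 7.22
tool_pos: [571.9, -4.2, 99.9]
tool_rot: [[-0.233, 0.972, -0.0], [0.972, 0.233, 0.001], [0.001, -0.0, -1.0]]
wrist_force: [-3.3, 1.6, 5.3]
finger_gap: 44.1
grasp_force: 61.5
```

Emit:
send_rows([
  [[0,0,0],[0,0,-0.17],1],
  [[0,0,0],[0,0,-0.17],1],
  [[0,0,0],[0,0,0],1],
])

```text
t: 7.47
tool_pos: [572.1, -3.9, 99.0]
tool_rot: [[-0.268, 0.963, -0.0], [0.963, 0.268, 0.001], [0.001, -0.0, -1.0]]
wrist_force: [-0.9, 3.3, -2.3]
finger_gap: 44.3
grasp_force: 61.2
```

Emit:
send_rows([
  [[0,0,0],[0,0,-0.17],1],
  [[0,0,0],[0,0,-0.17],1],
  [[0,0,0],[0,0,0],1],
])

```text
t: 7.72
tool_pos: [571.6, -4.3, 98.7]
tool_rot: [[-0.302, 0.953, -0.002], [0.953, 0.302, 0.0], [0.001, -0.001, -1.0]]
wrist_force: [-2.3, 1.8, -2.9]
finger_gap: 44.0
grasp_force: 61.4
```

The downward force has gone and the arm is carrying the lens's weight at a rib yaw of 11-13°, so it has dropped into the slots. I'll go back 1° and lower gently to check.

Emit:
send_rows([
  [[0,0,0.06],[0,0,0.17],1],
  [[0,0,0.06],[0,0,0],1],
  [[0,0,0],[0,0,0],1],
  [[0,0,0],[0,0,0],1],
])

```text
t: 8.05
tool_pos: [572.1, -3.8, 97.0]
tool_rot: [[-0.283, 0.959, -0.0], [0.959, 0.283, 0.001], [0.001, 0.0, -1.0]]
wrist_force: [-2.6, 3.9, 1.0]
finger_gap: 44.4
grasp_force: 62.1
```

Emit:
send_rows([
  [[0,0,0.06],[0,0,0],1],
  [[0,0,0.06],[0,0,0],1],
  [[0,0,0],[0,0,0],1],
  [[0,0,0],[0,0,0],1],
])

```text
t: 8.38
tool_pos: [572.2, -3.9, 94.8]
tool_rot: [[-0.284, 0.959, 0.0], [0.959, 0.284, 0.001], [0.001, 0.0, -1.0]]
wrist_force: [-3.9, 2.5, 2.2]
finger_gap: 44.7
grasp_force: 62.1
```

Emit:
send_rows([
  [[0,0,0.1],[0,0,0],1],
  [[0,0,0.1],[0,0,0],1],
  [[0,0,0],[0,0,0],1],
  [[0,0,0],[0,0,0],1],
])

```text
t: 8.72
tool_pos: [572.2, -3.6, 90.4]
tool_rot: [[-0.284, 0.959, -0.0], [0.959, 0.284, 0.002], [0.002, 0.0, -1.0]]
wrist_force: [-2.7, 5.9, 0.4]
finger_gap: 44.6
grasp_force: 61.8
```

```bash
python3 -c "
from chk import *
chk('w5.png',115)"
```

```text
{'t': 8.717, 'joint_pos': [-0.007, 0.37, -0.34, 0.862, 0.002, 1.276], 'tool_pos': [572.162, -3.618, 90.437], 'wrist_force': [-2.65, 5.933, 0.442], 'wrist_torque': [1.001, 0.992, 0.074]}
yaw 106.48774541794211
((317.01531982421875, 375.415771484375), (112.88675689697266, 125.66818237304688), 89.90219116210938) cap [570.6  -0.6 115. ] in tool [  3.4  -0.6 -24.6]
rib yaw from cap 12.550659097782733 388
```

View pics/w5.png

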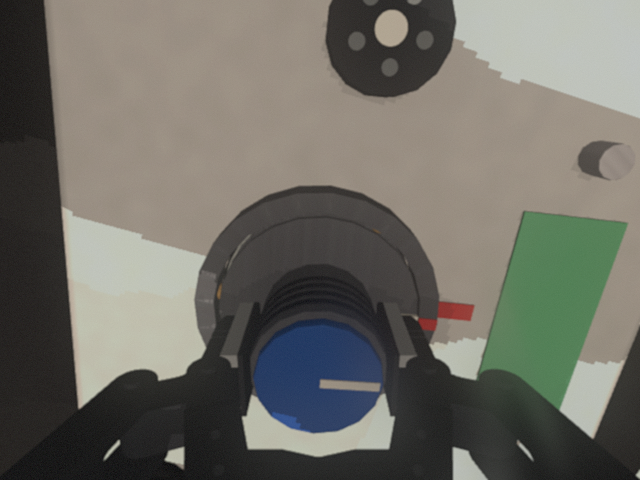

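The wrist view shows the cap unchanged in the jaws at (317,375) and the flange close to level inside the collar. So the lens came down about 10 mm with the gripper. I'll press to confirm it is seated.

Emit:
send_rows([
  [[0,0,0.1],[0,0,0],1],
  [[0,0,0.1],[0,0,0],1],
  [[0,0,0],[0,0,0],1],
  [[0,0,0],[0,0,0],1],
])

```text
t: 9.1
tool_pos: [572.2, -3.6, 90.3]
tool_rot: [[-0.284, 0.959, 0.001], [0.959, 0.284, 0.001], [0.001, 0.002, -1.0]]
wrist_force: [-14.2, 6.4, 32.9]
finger_gap: 44.4
grasp_force: 65.1
```

Emit:
send_rows([
  [[0,0,0.1],[0,0,0],1],
  [[0,0,0.1],[0,0,0],1],
  [[0,0,0],[0,0,0],1],
  [[0,0,0],[0,0,0],1],
])

```text
t: 9.43
tool_pos: [572.3, -3.6, 90.1]
tool_rot: [[-0.284, 0.959, 0.003], [0.959, 0.284, 0.001], [0.0, 0.003, -1.0]]
wrist_force: [-26.4, 7.1, 65.4]
finger_gap: 44.4
grasp_force: 68.4
```

It reached a hard stop at 65 N with no further travel, so the lens is home. I'll relieve the force, open and rise.

Emit:
send_rows([
  [[0,0,-0.2],[0,0,0],1],
  [[0,0,-0.2],[0,0,0],1],
  [[0,0,0],[0,0,0],1],
  [[0,0,0],[0,0,0],-1],
  [[0,0,0],[0,0,0],-1],
  [[0,0,0],[0,0,0],-1],
  [[0,0,0],[0,0,0],-1],
  [[0,0,0],[0,0,0],-1],
  [[0,0,0],[0,0,0],-1],
  [[0,0,0],[0,0,0],-1],
])

```text
t: 10.27
tool_pos: [572.5, -4.6, 90.5]
tool_rot: [[-0.283, 0.959, 0.0], [0.959, 0.283, -0.0], [-0.0, 0.0, -1.0]]
wrist_force: [0.7, 0.2, -0.2]
finger_gap: 85.4
grasp_force: 0.0
```

Emit:
send_rows([
  [[0,0,-0.4],[0,0,0],-1],
  [[0,0,-1],[0,0,0],-1],
  [[0,0,-1],[0,0,0],-1],
  [[0,0,-1],[0,0,0],-1],
  [[0,0,-1],[0,0,0],-1],
  [[0,0,-1],[0,0,0],-1],
  [[0,0,0],[0,0,0],-1],
  [[0,0,0],[0,0,0],-1],
])

```text
t: 10.93
tool_pos: [573.4, -4.4, 200.3]
tool_rot: [[-0.284, 0.959, 0.003], [0.959, 0.284, -0.0], [-0.001, 0.003, -1.0]]
wrist_force: [-0.4, 0.3, -0.9]
finger_gap: 85.4
grasp_force: 0.0
```

Run:
```python
from chk import *
im,C=chk('w6.png',110)
cv2.imwrite('pics/w6v.png',im)
m=blobs(im,'red');p=np.argwhere(m)[:,::-1];P=np.array([plane('wrist',q,65,C)[:2] for q in p]);print('red',P.mean(0),P[P[:,0].argmin()],P[P[:,0].argmax()])
# cap height by triangulation scene+wrist+top
R=[]
for n in('scene','top'):
    i,c=snap(n,n+'6.png');b=blobs(i,'blue',{'scene':(230,220,390,310),'top':(250,150,385,270)}[n])
    h=cv2.convexHull(np.argwhere(b)[:,::-1].astype(np.int32));M=cv2.moments(h);R.append(ray(n,(M['m10']/M['m00'],M['m01']/M['m00']),c))
b=blobs(im,'blue');h=cv2.convexHull(np.argwhere(b)[:,::-1].astype(np.int32));M=cv2.moments(h);R.append(ray('wrist',(M['m10']/M['m00'],M['m01']/M['m00']),C))
print(tri(R))
```

```text
{'t': 10.933, 'joint_pos': [-0.008, 0.282, -0.193, 1.092, -0.0, 1.276], 'tool_pos': [573.427, -4.446, 200.336], 'wrist_force': [-0.396, 0.309, -0.923], 'wrist_torque': [0.037, -0.028, -0.041]}
yaw 106.47249223706741
((315.42999267578125, 252.71913146972656), (66.92205047607422, 69.93335723876953), 80.90259552001953) cap [572.   -5.3 110. ] in tool [-0.3 -1.9 90.3]
rib yaw from cap 11.900552791951503 124
red [626.76130214   6.68318709] [614.56166203   2.23707611] [637.43250665   6.74429021]Traceback (most recent call last):
  File "<stdin>", line 9, in <module>
ZeroDivisionError: float division by zero
```

View pics/w6v.png

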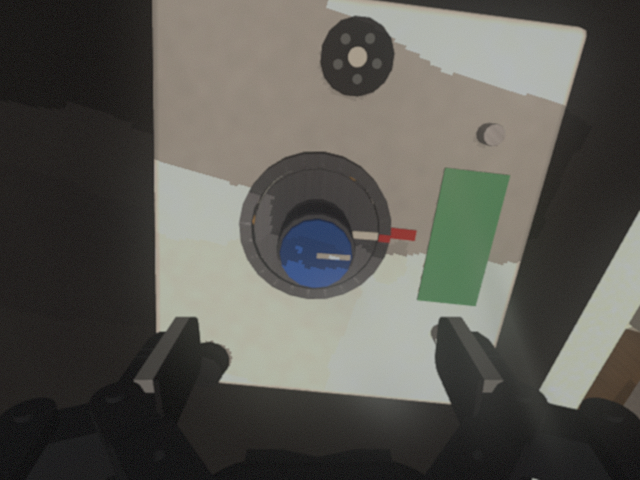

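The wrist view shows the released lens flush in the collar, the rib (355-378,236) running into the red mark (380-415,235), and the jaws clear. I'm handing the job in.

```bash
python3 -c "
from station import job
print(job.close_job())"
```

```text
the job is handed in; nothing more can be done
None
```

The lens is turned to the red mark (rib about 3° off it), pressed down about 10.5 mm to a hard stop with the flange looking level, and released; the job was handed in at about 11 s, with no verdict shown.

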